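# Turn the packing-bench carousel to bring the tape round

## Task

On the packing bench, turn the round parts carousel gently by pushing at its rim (it has black push tabs) with the fingers only, until the bay with the roll of tape is at the front, the tape lined up with the pointed metal tongue of the foot. Do not pinch or lift anything: leave all the goods sitting in their bays untouched and do not shift the pen cup or the parcel beside the carousel, then leave the carousel at rest and draw clear.

Things in the scene. Friction and masses are not known exactly. Their poses are not given: they have to be found in the camera images.
- foot: Fixed steel foot of the parts carousel, a disc 190 mm across, 24 mm high; origin on the vertical turning axis at bench level, z up. Its place and yaw vary.
- pointer (a point): A flat aluminium tongue, 30 mm wide, 10 mm high, with a pointed end, lies on the bench and sticks out from under the tray along the foot's own -x axis to 190 mm from the turning axis: it marks the front, roughly towards the robot. This point is on its top, 170 mm from the axis.
- carousel: Grey tray that turns on the foot, about the same vertical axis; origin on the axis 26 mm above the bench, z up. Turns freely round and round, no detents; about 0.15 N m of friction keeps it where it is left. 230 mm across, its floor 36 mm above the bench, rim lip top at 56 mm, five radial divider walls (4 mm thick) top at 68 mm, making five equal bays with one item in each.
- tab0 (a point): One of five alike black upright push tabs that stick out radially beyond the tray's rim, one in line with each divider, 72 degrees apart: 6 mm thick, from 115 to 157 mm from the axis, from 28 to 94 mm above the bench. This point is the middle of one tab, 135 mm from the axis, on the tray's own +x axis.
- tape: The wanted item: a small roll of tape lying flat in a bay, plain tan, 58 mm outside, 32 mm hole, 25 mm high: the only ring with a hole. Origin at the centre of its underside, about 72 mm from the turning axis. Loose, in any bay but never at the front at the start.
- bottle: Small white bottle, 40 mm across, 58 mm high, loose in another bay; origin at the centre of its underside. Only rides along.
- carton: Small cardboard box 42 x 34 x 40 mm, loose in another bay; origin at the centre of its underside. Only rides along.
- stamp: Wooden hand stamp, 38 mm round foot with a slimmer grip, 55 mm high, loose in another bay; origin at the centre of its underside. Only rides along.
- jar: Glass jar with a steel cap, 48 mm across, 46 mm high, loose in another bay; origin at the centre of its underside. Only rides along.
- pencup: Steel pen cup 72 mm across, 95 mm high, standing loose on the bench about 0.25 m from the carousel's axis on its +y side; origin at the centre of its underside. Leave alone.
- parcel: Cardboard parcel 120 x 90 x 60 mm lying loose on the bench about 0.28 m from the carousel's axis on its -y side; origin at the centre of its underside. Leave alone.
Not all that is in view belongs to the job. What is shaped like the carton but green or pink is not meant. Leave any green look-alike of the jar alone.

How it is judged:
By the outcome, as a careful person would: the job done as asked, in the order asked, and still so for the second after the job is handed in, with the robot touching nothing.
It also fails if it takes over 64 s, if anything falls off the work surface, if the arm or the gripper's body presses on something with over 40 N, if the wrist force passes 120 N, or if a joint passes its speed limit or range.

## Robot

A 6-joint arm with a two-finger parallel gripper is mounted at the origin on the work surface. World frame = base frame: x ahead of the robot, y to its left, z up, the work surface at z = 0. Lengths are in mm, angles in rad, forces in N, time in s.
With the tool pointing down it reaches from about 350 to 875 mm from the base axis. Payload 4.2 kg.
Tool frame: the origin (TCP) lies on the centre line of the jaws, within the pads' length; the fingertips stand 25 mm ahead of it and the grasp point (between the pads) lies 6 mm ahead of it; z points along the fingers, y is the direction in which the jaws open and shut (so a half turn about z gives the same grasp; the last joint's range is limited). The gripper opens to 85 mm and grips with 20 to 120 N. Pads are 22 mm wide; open, the fingers measure 114 mm over their backs; the gripper's body (76 mm by 85 mm) begins 54 mm behind the grasp point. The pads swing forward as they close: fully open they stand 13 mm farther back than shut.
Start: joints at [-0.884, 0.385, 0.008, 0, -1.194, -0.259], TCP at [259.306, -568.647, 256.312] pointing down, gripper open.
Joint ranges: [-3.14, 3.14], [-1.21, 2.06], [-1.07, 1.41], [-3.16, 2.05], [-2.99, -0.16], [-3.1, 3.1]. Speed limits (rad/s): [2.79, 2.79, 3.14, 3.14, 3.14, 3.14].

## Interface

Orientations are given as a unit quaternion [x, y, z, w].
In Python, from bench import arm gives the robot as it stands.
- The arm moves only by the tool drive_tool, never from a script. Its argument "plan" is a list of rows, each a list of 2 entries, a list of its own where there are three numbers: the shift along the tool's x, y, z in m, then the turn about the tool's z in degrees. A call has 1 to 12 rows; each row shifts and turns the commanded pose from where the row before left it, along the tool's axes as they then stand; what a row does not reach is not made up. A row lasts 1/8 s, in which the tool goes at most 62.5 mm and 10.7 degrees, less where a joint would pass 70% of its speed; a pose out of reach is approached as far as the arm can. A call with a gripper value outside its range is refused whole. "fingers" is the closure, from -1 (fully open) to 1 (shut), so that 0 is half open, set as the call begins (left out, the last holds). The fingers move at their own pace and stop on an object; the grip force is fixed at half the most. Time passes only in rows, so rows that do not move let the fingers close. It gives the time, the measured TCP pose, the force and the opening at its end, in the units of the state.
- arm.read_state(): the state, without advancing time (a new reading comes with each control period).
- arm.get_image(name): name is "scene" or "side" or "wrist"; returns a dict with "image" (384x512x3 uint8, red, green, blue), "K" (3x3 intrinsics, pixels), "R" (3x3) and "t" (3): a world point X has camera coordinates R X + t. Camera axes: x right, y down, z forward; pixel columns grow to the right and rows downward; lengths in mm; the calibration is good to about 2 mm. The wrist camera is an equidistant fisheye: a pixel r from the principal point sees the ray r / f radians off the axis. A picture is of the moment at which its call begins. There is no depth.
- arm.job_done(): hands the job in, once; it reports no verdict.
The state is a dict: "clock": time; "joints": joint angles; "joint_vel": joint speeds; "joint_efforts": joint torques, N m; "position": TCP position; "ee_rot": TCP orientation; "contact_force": force on the tool from outside, world axes, zero at the start; "wrist_torque": the same for the moment, N m; "gripper_width": finger opening in mm.
Only numpy, scipy, OpenCV 4.12 (cv2) and the standard library are available. Lean on these libraries where they do the work, as an engineer would, in place of code of your own. Each camera call takes 0.05 s, during which the arm holds its last target.

## Working session

There is one attempt and no reset: what is moved stays moved. The work goes in short steps, Python scripts to look and compute and a tool call to move; the robot and the scene stay as the last step left them, time stands still between calls to the robot, and variables do not carry over. Pictures are saved under pics/ and viewed, and the job is handed in when it is done.

Besides the shell and the picture viewer there is one more tool, called after "Emit:" as name(argument=value, ...), one argument or row to a line, values as JSON. drive_tool: Moves the arm, as the interface text tells. Its arguments: {"type":"object","properties":{"plan":{"type":"array"},"fingers":{"type":"number"}},"required":["plan"]}

```bash
mkdir -p pics; python3 - <<'E'
from bench import arm
import cv2
for n in("scene","side","wrist"):
    d=arm.get_image(n); cv2.imwrite(f"pics/{n}0.png",d["image"][:,:,::-1])
    print(n,d["K"].round(1).tolist(),d["R"].round(3).tolist(),d["t"].round(1).tolist())
print(arm.read_state())
E
```

```text
scene [[481.0, 0.0, 254.8], [0.0, 481.0, 190.5], [0.0, 0.0, 1.0]] [[0.859, 0.512, 0.019], [0.391, -0.632, -0.669], [-0.33, 0.582, -0.743]] [-501.8, -131.0, 1324.4]
side [[438.6, 0.0, 254.8], [0.0, 438.6, 191.7], [0.0, 0.0, 1.0]] [[-0.901, -0.433, 0.006], [-0.336, 0.691, -0.641], [0.273, -0.579, -0.768]] [521.1, 193.4, 1083.1]
wrist [[297.3, 0.0, 258.7], [0.0, 297.3, 190.4], [0.0, 0.0, 1.0]] [[-0.415, 0.91, 0.002], [0.864, 0.393, 0.314], [0.285, 0.132, -0.95]] [624.5, -41.8, 380.2]
{'clock': 0.15, 'joints': array([-8.84392289e-01,  3.85404847e-01,  6.95095981e-03, -3.47464486e-04,
       -1.19402372e+00, -2.58600578e-01]), 'joint_vel': array([ 0.00118013, -0.00275388,  0.00587179,  0.00299011,  0.000375  ,
        0.00081032]), 'joint_efforts': array([-2.87561215e-05, -3.92677867e+01,  1.88582468e+01,  4.18860331e+00,
       -3.38968748e-03, -6.99673151e-06]), 'position': array([ 259.1465587 , -568.30612123,  255.46286768]), 'ee_rot': array([-2.12211642e-01,  9.77223355e-01,  8.22030316e-04, -2.38790418e-04]), 'contact_force': array([-0.39644736,  0.48337011,  0.21941935]), 'wrist_torque': array([ 0.01466154, -0.00782452, -0.03208146]), 'gripper_width': 85.3764534458314}
```

View pics/scene0.png

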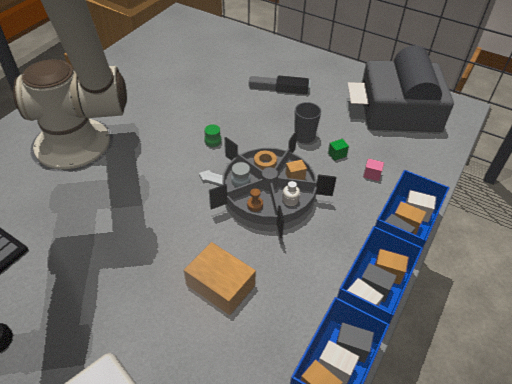

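View pics/side0.png

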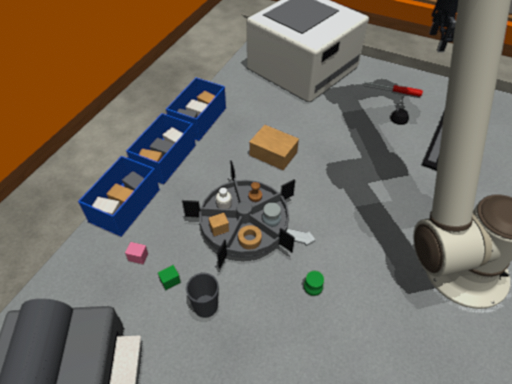

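```bash
python3 - <<'E'
import cv2
a=cv2.imread("pics/scene0.png")[100:300,130:400];cv2.imwrite("pics/sc.png",cv2.resize(a,None,fx=2.9,fy=2.9,interpolation=2))
a=cv2.imread("pics/side0.png")[90:300,130:400];cv2.imwrite("pics/si.png",cv2.resize(a,None,fx=2.8,fy=2.8,interpolation=2))
E
```

```text
(no output)
```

View pics/sc.png

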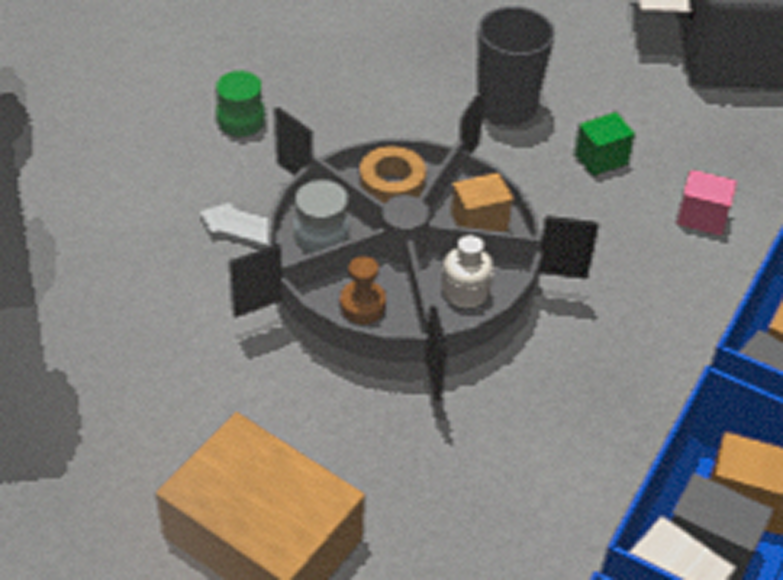

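View pics/si.png

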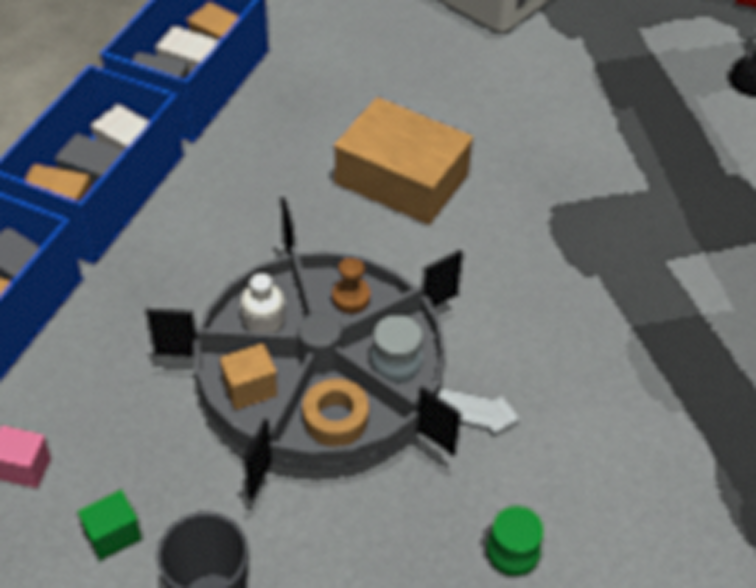

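```bash
cat > h.py <<'E'
from bench import arm
import numpy as np, cv2
from scipy.optimize import least_squares
def grab(*names):
    return {n:arm.get_image(n) for n in names}
def proj(d,X):
    p=d["R"]@X+d["t"]; q=d["K"]@p; return q[:2]/q[2]
def back(d,uv,z):
    r=d["R"].T@np.linalg.inv(d["K"])@np.array([*uv,1.]); c=-d["R"].T@d["t"]
    return c+r*(z-c[2])/r[2]
E
python3 - <<'E'
from h import *
D=grab("scene","side")
S=lambda x,y:(x/2.9+130-.3,y/2.9+100-.3); T=lambda x,y:(x/2.8+130-.3,y/2.8+90-.3)
# (cam, tabindex CCW from A, r, z, px)
# order A(0) then CCW: E(1), D(2), C(3), B(4)
obs=[("scene",0,157,94,S(276,109)),("scene",0,157,28,S(280,147)),("scene",3,157,94,S(597,222)),("scene",3,157,28,S(590,278)),("scene",1,157,94,S(231,262)),("scene",1,157,28,S(236,315)),
("side",0,157,94,T(459,416)),("side",0,157,28,T(457,453)),("side",1,157,94,T(462,252)),("side",1,157,28,T(460,290)),("side",3,157,94,T(148,310)),("side",3,157,28,T(153,352)),("scene",'p',190,10,S(201,211)),("side",'p',190,10,T(520,414))]
def f(q):
    o=[]
    for n,k,r,z,px in obs:
        a=q[3] if k=='p' else q[2]+k*np.radians(72)
        o+=list(proj(D[n],np.array([q[0]+r*np.cos(a),q[1]+r*np.sin(a),z]))-px)
    return o
x0=back(D["scene"],S(405,210),60);print(x0)
s=least_squares(f,[x0[0],x0[1],2.5,3.1],loss="soft_l1")
print(s.x[:2],np.degrees(s.x[2:]));print(np.reshape(f(s.x),(-1,2)).round(1).tolist())
for n,u in(("scene",S(392,170)),("side",T(335,402))):
    p=back(D[n],u,61);v=p[:2]-s.x[:2];print(p,np.hypot(*v),np.degrees(np.arctan2(v[1],v[0])))
for nm,u,v,z in(("cup",S(515,32),T(203,548),95),("parceltop",S(260,485),T(402,142),60),("greenjar",S(239,86),T(516,525),46)):
    print(nm,back(D["scene"],u,z),back(D["side"],v,z))
E
```

```text
[543.04125356 136.75120754  60.        ]
[552.91888552 119.01615502] [165.7542699  191.59336814]
[[0.1, -1.0], [-0.6, 4.8], [0.7, 0.4], [-0.8, -0.3], [-0.5, -0.2], [-0.7, 0.1], [0.5, -0.7], [-0.8, 1.1], [0.2, -0.9], [-1.0, 1.5], [-1.5, -0.3], [-0.2, 0.4], [-0.4, 0.5], [-0.1, 0.6]]
[509.96878407 171.97295644  61.        ] 68.18455860418662 129.04344618219488
[510.639137   172.43954617  61.        ] 68.12955201333139 128.35840622497284
cup [531.76255951 358.91672506  95.        ] [532.06877815 359.75705081  95.        ]
parceltop [ 590.24063782 -155.30014674   60.        ] [ 592.56552933 -154.48424203   60.        ]
greenjar [325.0521166  207.29845071  46.        ] [326.3758632  208.17948042  46.        ]
```

Emit:
drive_tool(
  plan=[
    [[-0.0326, 0.0319, 0], 0],
    [[-0.0326, 0.0319, 0], 0],
    [[-0.0326, 0.0319, 0], 0],
    [[-0.0326, 0.0319, 0], 0],
    [[-0.0326, 0.0319, 0], 0],
    [[-0.0326, 0.0319, 0], 0],
    [[-0.0326, 0.0319, 0], 0],
    [[-0.0326, 0.0319, 0], 0],
    [[-0.0326, 0.0319, 0], 0],
    [[-0.0326, 0.0319, 0], 0],
    [[-0.0326, 0.0319, 0], 0],
  ],
  fingers=1,
)

```text
clock: 1.62
position: [440.3, -99.1, 256.5]
ee_rot: [-0.212, 0.977, -0.0, 0.0]
contact_force: [0.6, -1.1, -0.2]
gripper_width: -0.2
```

Emit:
drive_tool(
  plan=[
    [[-0.0157, 0.0373, 0], 0],
    [[-0.0157, 0.0373, 0], 0],
    [[-0.0157, 0.0373, 0], 0],
    [[-0.0157, 0.0373, 0], 0],
    [[-0.0157, 0.0373, 0], 0],
    [[-0.0157, 0.0373, 0], 0],
    [[-0.0157, 0.0373, 0], 0],
  ],
)

```text
clock: 2.5
position: [431.4, 183.9, 256.5]
ee_rot: [-0.212, 0.977, 0.0, 0.0]
contact_force: [-0.1, -0.4, -0.4]
gripper_width: 0.2
```

Emit:
drive_tool(
  plan=[
    [[0, 0, 0], -10.6],
    [[0, 0, 0], -10.6],
    [[0, 0, 0], -10.6],
    [[0, 0, 0], -10.6],
    [[0, 0, 0], -10.6],
    [[0, 0, 0], -10.6],
    [[0, 0, 0], -10.6],
    [[0, 0, 0], -10.6],
    [[0, 0, 0], -10.6],
    [[0, 0, 0], -10.6],
    [[0, 0, 0], -10.6],
    [[0, 0, 0], -10.6],
  ],
)

```text
clock: 4.0
position: [431.6, 182.5, 256.3]
ee_rot: [0.97, -0.241, -0.0, -0.0]
contact_force: [-0.1, -0.6, -0.8]
gripper_width: 0.1
```

Emit:
drive_tool(
  plan=[
    [[0, 0, 0], 0],
    [[0, 0, 0], 0],
  ],
)

```text
clock: 4.25
position: [431.7, 182.5, 256.3]
ee_rot: [0.969, -0.246, 0.0, -0.0]
contact_force: [-0.1, -0.4, -0.0]
gripper_width: -0.0
```

Emit:
drive_tool(
  plan=[
    [[0, 0, 0.03], 0],
    [[0, 0, 0.03], 0],
    [[0, 0, 0.03], 0],
    [[0, 0, 0], 0],
  ],
)

```text
clock: 4.75
position: [430.6, 181.6, 164.5]
ee_rot: [0.969, -0.245, -0.002, 0.002]
contact_force: [-0.4, 0.5, 0.5]
gripper_width: 0.4
```

```bash
python3 - <<'E'
from h import *
D=grab("scene","side")
a=D["scene"]["image"][60:260,130:400,::-1];b=D["side"]["image"][90:290,130:400,::-1]
cv2.imwrite("pics/c1.png",cv2.resize(np.vstack([a,b]),None,fx=1.5,fy=1.5,interpolation=2))
E
```

```text
(no output)
```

View pics/c1.png

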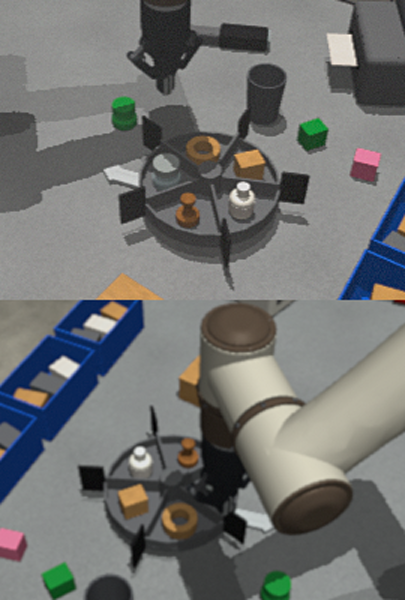

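Emit:
drive_tool(
  plan=[
    [[0, 0, 0.025], -1.4],
    [[0, 0, 0.025], 0],
    [[0, 0, 0.025], 0],
    [[0, 0, 0], 0],
  ],
)

```text
clock: 5.35
position: [431.7, 182.5, 91.4]
ee_rot: [0.973, -0.233, -0.0, 0.001]
contact_force: [-0.7, -0.2, 0.2]
gripper_width: 0.2
```

Emit:
drive_tool(
  plan=[
    [[0, 0.0024, 0], -1],
    [[0, 0.0024, 0], -1],
    [[0, 0.0024, 0], -1],
    [[0, 0.0024, 0], -1],
    [[0, 0.0024, 0], -1],
    [[0, 0.0024, 0], -1],
    [[0, 0.0024, 0], -1],
    [[0, 0.0024, 0], -1],
  ],
)

```text
clock: 6.35
position: [424.1, 165.1, 91.3]
ee_rot: [0.987, -0.164, 0.0, -0.0]
contact_force: [-0.8, 2.5, 0.4]
gripper_width: -0.3
```

Emit:
drive_tool(
  plan=[
    [[0.0001, 0.0048, 0], -2],
    [[0.0001, 0.0048, 0], -2],
    [[0.0001, 0.0048, 0], -2],
    [[0.0001, 0.0048, 0], -2],
    [[0.0001, 0.0048, 0], -2],
    [[0.0001, 0.0048, 0], -2],
    [[0.0001, 0.0048, 0], -2],
    [[0.0001, 0.0048, 0], -2],
  ],
)

```text
clock: 7.35
position: [416.7, 127.1, 91.3]
ee_rot: [1.0, -0.024, -0.0, 0.0]
contact_force: [-0.4, 1.0, 0.4]
gripper_width: 0.3
```

```bash
python3 - <<'E'
from h import *
D=grab("scene","side")
a=D["scene"]["image"][60:260,130:400,::-1];b=D["side"]["image"][90:290,130:400,::-1]
cv2.imwrite("pics/c2.png",cv2.resize(np.vstack([a,b]),None,fx=1.5,fy=1.5,interpolation=2))
s=arm.read_state();p=s["position"]-[552.9,119,0];print(p,np.hypot(*p[:2]),np.degrees(np.arctan2(p[1],p[0]))%360,s["contact_force"],s["wrist_torque"])
E
```

```text
[-136.21405312    7.86556425   91.26600181] 136.44095927855 176.69517403750203 [ 0.1766835  -0.3127292   0.54128471] [-0.02495478  0.00529353 -0.01117866]
```

View pics/c2.png

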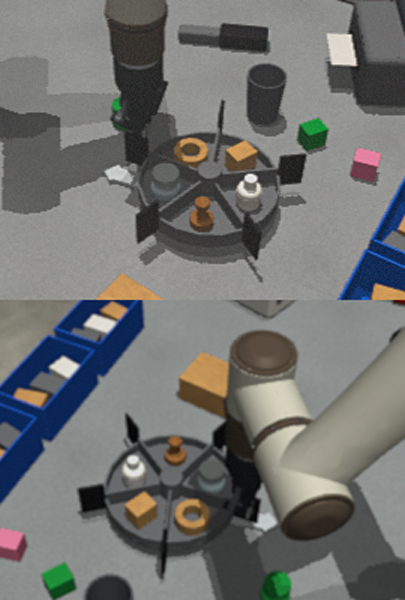

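Emit:
drive_tool(
  plan=[
    [[0.0001, 0.0048, 0], -2],
    [[0.0001, 0.0048, 0], -2],
    [[0.0001, 0.0048, 0], -2],
    [[0.0001, 0.0048, 0], -2],
    [[0.0001, 0.0048, 0], -2],
    [[0.0001, 0.0048, 0], -2],
    [[0.0001, 0.0048, 0], -2],
    [[0.0001, 0.0048, 0], -2],
    [[0.0001, 0.0048, 0], -2],
    [[0.0001, 0.0048, 0], -2],
  ],
)

```text
clock: 8.7
position: [422.7, 79.8, 91.2]
ee_rot: [0.989, 0.149, -0.0, 0.0]
contact_force: [-1.6, 0.5, 0.8]
gripper_width: 0.1
```

Emit:
drive_tool(
  plan=[
    [[0.0001, 0.0048, 0], -2],
    [[0.0001, 0.0048, 0], -2],
    [[0.0001, 0.0048, 0], -2],
    [[0.0001, 0.0048, 0], -2],
    [[0.0001, 0.0048, 0], -2],
    [[0.0001, 0.0048, 0], -2],
    [[0.0001, 0.0048, 0], -2],
    [[0, 0.0024, 0], -1],
    [[0, 0, 0], 0],
  ],
)

```text
clock: 9.82
position: [438.2, 47.3, 91.3]
ee_rot: [0.961, 0.276, 0.0, 0.0]
contact_force: [-0.5, 0.6, 0.4]
gripper_width: 0.2
```

```bash
python3 - <<'E'
from h import *
D=grab("scene","side")
a=D["scene"]["image"][100:300,130:400,::-1];b=D["side"]["image"][90:300,130:400,::-1]
cv2.imwrite("pics/sc3.png",cv2.resize(a,None,fx=2.9,fy=2.9,interpolation=2))
cv2.imwrite("pics/si3.png",cv2.resize(b,None,fx=2.8,fy=2.8,interpolation=2))
s=arm.read_state();p=s["position"]-[552.9,119,0];print(p,np.hypot(*p[:2]),np.degrees(np.arctan2(p[1],p[0]))%360,s["contact_force"],s["wrist_torque"])
E
```

```text
[-114.57025249  -71.52356293   91.40415135] 135.0628106046943 211.97558106366904 [-0.242654    0.06379063  0.47256367] [ 0.02328228 -0.00150886  0.00077832]
```

View pics/sc3.png

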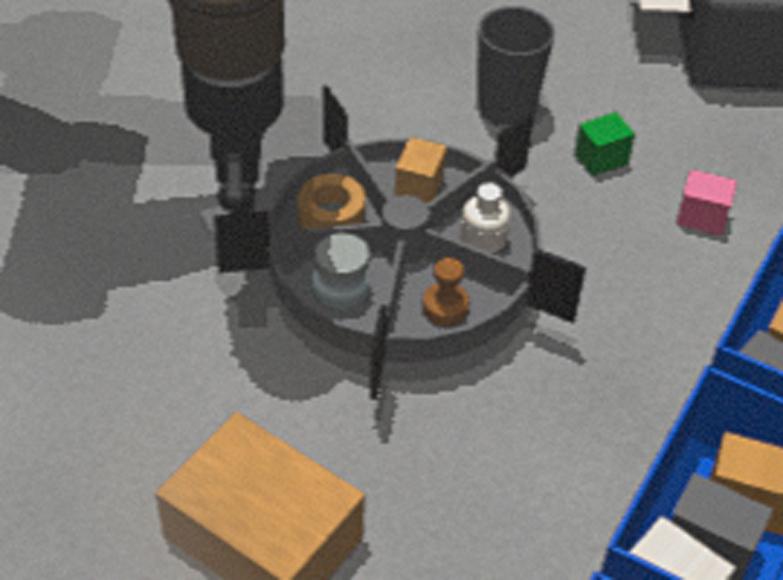

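View pics/si3.png

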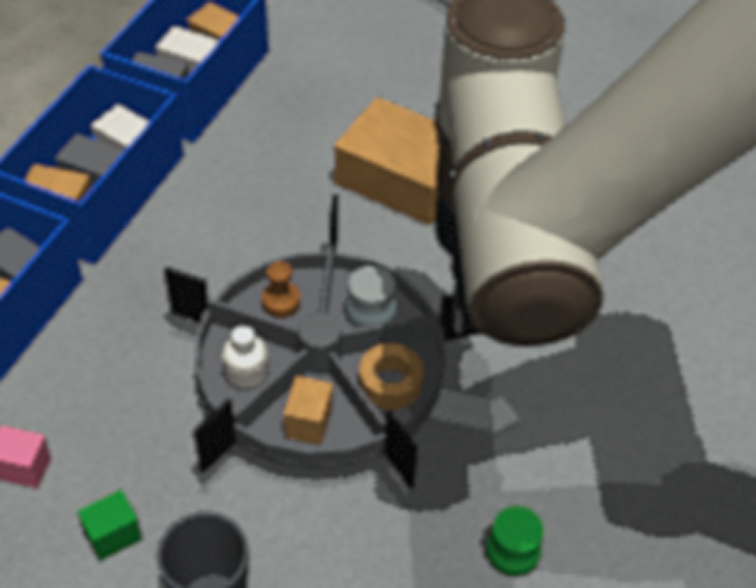

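```bash
cat > fit.py <<'E'
from h import *
S=lambda x,y:(x/2.9+130-.3,y/2.9+100-.3); T=lambda x,y:(x/2.8+130-.3,y/2.8+90-.3)
C=np.array([552.9,119.0])
def fit(D,obs,tape,a0):
    def f(q):
        o=[]
        for n,k,z,px in obs:
            a=np.radians(q[0]+k*72); o+=list(proj(D[n],np.array([C[0]+157*np.cos(a),C[1]+157*np.sin(a),z]))-px)
        return o
    s=least_squares(f,[a0],loss="soft_l1");print("A",s.x,np.reshape(f(s.x),(-1,2)).round(1).tolist(), "bay centre",s.x-36)
    for n,u in tape:
        v=back(D[n],u,61)[:2]-C;print("tape",np.hypot(*v),np.degrees(np.arctan2(v[1],v[0]))%360)
E
python3 - <<'E'
from fit import *
D=grab("scene","side")
fit(D,[("scene",0,94,S(217,216)),("scene",0,28,S(222,272)),("scene",2,94,S(585,262)),("scene",2,28,S(577,320)),("scene",4,94,S(323,88)),
("side",2,94,T(166,269)),("side",2,28,T(173,313)),("side",3,94,T(196,437)),("side",3,28,T(202,475))],[("scene",S(333,199)),("side",T(390,375))],215)
E
```

```text
A [219.88184145] [[-0.9, 0.8], [-0.9, 0.2], [0.5, 1.3], [-0.5, -0.2], [-0.2, -1.0], [-1.7, -0.1], [-1.5, 0.2], [-0.4, -1.4], [-0.1, -0.0]] bay centre [183.88184145]
tape 68.0248737795183 183.46282745163685
tape 73.83446807736796 175.3754079907049
```

```bash
python3 - <<'E'
from fit import *
D=grab("scene","side")
ims=[]
for n,(u,v) in(("scene",(244,168)),("side",(269,223))):
    im=np.ascontiguousarray(cv2.resize(D[n]["image"][v-25:v+25,u-25:u+25,::-1],None,fx=8,fy=8,interpolation=cv2.INTER_CUBIC))
    for ang,col in((183.6,(0,255,0)),(179.5,(0,0,255))):
      for rr in(29,16):
        a=np.radians(ang);c=C+70*np.array([np.cos(a),np.sin(a)])
        P=[(proj(D[n],np.array([c[0]+rr*np.cos(t),c[1]+rr*np.sin(t),61.]))-[u-25,v-25]+.5)*8 for t in np.linspace(0,6.283,60)]
        cv2.polylines(im,[np.int32(P)],True,col,1)
    ims.append(im)
cv2.imwrite("pics/z3.png",np.hstack(ims))
E
```

```text
(no output)
```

View pics/z3.png

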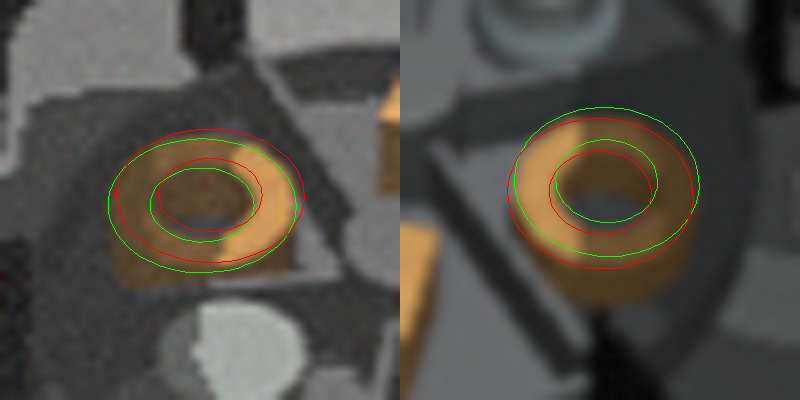

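Emit:
drive_tool(
  plan=[
    [[0, 0.0024, 0], -1],
    [[0, 0.0024, 0], -1],
    [[0, 0.0024, 0], -1],
    [[0, 0.0024, 0], -1],
    [[0, 0.0024, 0], -1],
    [[0, 0.0024, 0], -1],
    [[0, 0.0024, 0], -1],
    [[0, 0.0024, 0], -1],
    [[0, 0, 0], 0],
  ],
)

```text
clock: 11.25
position: [449.2, 31.5, 91.2]
ee_rot: [0.939, 0.343, -0.0, 0.0]
contact_force: [-0.1, -0.2, 0.0]
gripper_width: 0.2
```

Emit:
drive_tool(
  plan=[
    [[0, -0.005, 0], 0],
    [[0, -0.01, 0], 0],
    [[0, 0, -0.05], 0],
    [[0, 0, -0.05], 0],
    [[0, -0.04, -0.04], 0],
    [[-0.04, -0.04, 0], 0],
    [[-0.04, -0.04, 0], 0],
    [[0, 0, 0], 0],
  ],
)

```text
clock: 12.25
position: [297.6, 82.9, 231.1]
ee_rot: [0.938, 0.345, 0.0, -0.001]
contact_force: [0.5, 0.6, -0.1]
gripper_width: 0.2
```

```bash
python3 - <<'E'
from h import *
D=grab("scene","side","wrist")
a=D["scene"]["image"][100:300,130:400,::-1];b=D["side"]["image"][90:300,130:400,::-1]
cv2.imwrite("pics/sc4.png",cv2.resize(a,None,fx=2.9,fy=2.9,interpolation=2))
cv2.imwrite("pics/si4.png",cv2.resize(b,None,fx=2.8,fy=2.8,interpolation=2))
cv2.imwrite("pics/w4.png",D["wrist"]["image"][:,:,::-1])
E
```

```text
(no output)
```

View pics/sc4.png

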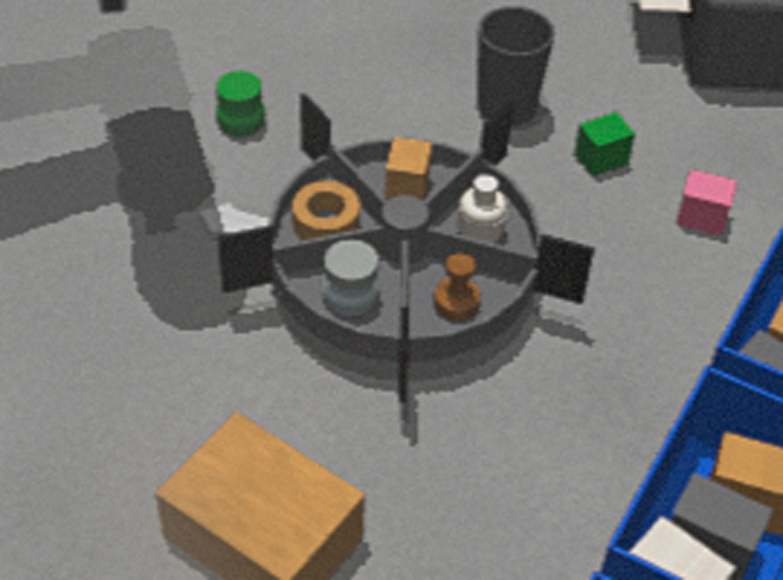

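View pics/si4.png

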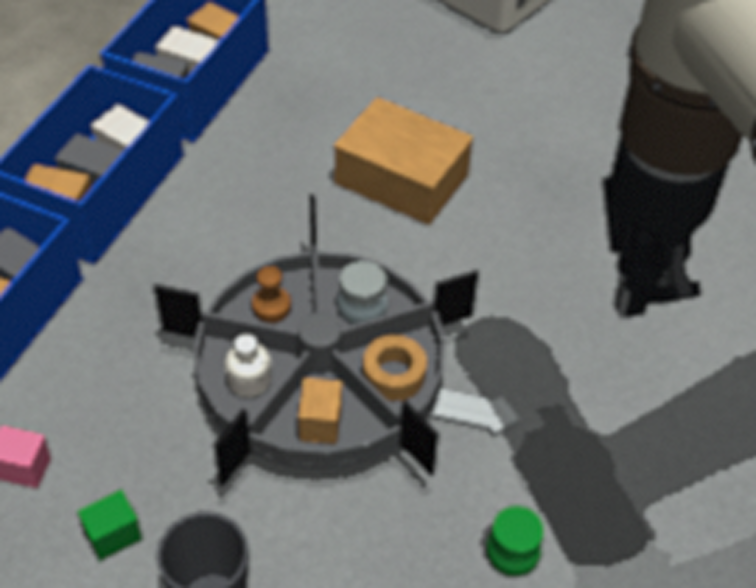

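View pics/w4.png

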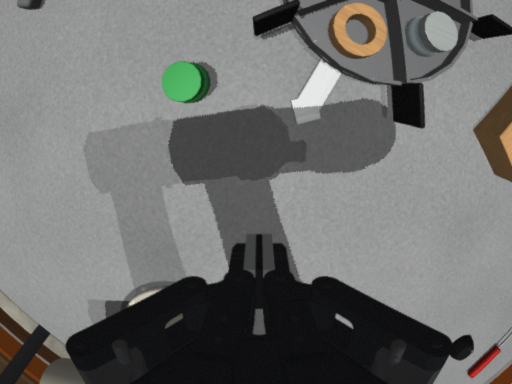

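```bash
cat > ov.py <<'E'
from fit import *
def overlay(D,fn,angs,r=70):
    ims=[]
    for n,(u,v) in(("scene",(236,175)),("side",(282,224))):
        w=38
        im=np.ascontiguousarray(cv2.resize(D[n]["image"][v-w:v+w,u-w:u+w,::-1],None,fx=5.2,fy=5.2,interpolation=cv2.INTER_CUBIC))
        pt=lambda X:(proj(D[n],np.array(X))-[u-w,v-w]+.5)*5.2
        for ang,col in angs:
          a=np.radians(ang);c=C+r*np.array([np.cos(a),np.sin(a)])
          for rr in(29,16):
            P=[pt([c[0]+rr*np.cos(t),c[1]+rr*np.sin(t),61.]) for t in np.linspace(0,6.283,60)]
            cv2.polylines(im,[np.int32(P)],True,col,1)
        a=np.radians(191.6);e=np.array([np.cos(a),np.sin(a)]);f=np.array([-e[1],e[0]])
        for s in(-15,0,15):
            q=[C+e*115+f*s,C+e*190+f*s]
            cv2.polylines(im,[np.int32([pt([*x,10.]) for x in q])],False,(255,0,255),1)
        ims.append(im)
    cv2.imwrite(fn,np.hstack(ims))
E
python3 - <<'E'
from ov import *
D=grab("scene","side")
fit(D,[("scene",0,94,S(219,235)),("scene",0,28,S(224,291)),("scene",2,94,S(593,246)),("scene",2,28,S(585,302)),("scene",4,94,S(301,95)),
("side",2,94,T(154,287)),("side",2,28,T(161,331)),("side",0,94,T(478,272)),("side",0,28,T(476,310)),("side",3,28,T(218,487))],[("scene",S(326,205)),("side",T(395,360))],225)
overlay(D,"pics/z4.png",[(190,(0,255,0))])
E
```

```text
A [227.51371483] [[-0.1, 0.6], [-0.3, 0.0], [0.4, 0.6], [-0.7, -0.1], [0.2, -0.7], [-0.7, -0.6], [-0.3, -0.4], [-0.0, -0.8], [-1.4, 1.6], [0.8, 0.1]] bay centre [191.51371483]
tape 70.4638790992656 190.8814452885358
tape 71.64393218288875 188.91866627832596
```

View pics/z4.png

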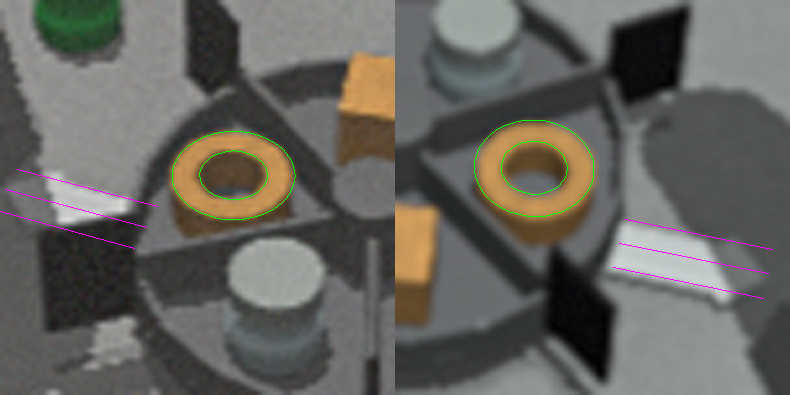

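```bash
python3 - <<'E'
from fit import *
D=grab("scene","side")
ims=[]
for n,(u,v) in(("scene",(212,177)),("side",(298,236))):
    w=25;k=8
    im0=cv2.resize(cv2.imread(f"pics/{n}0.png")[v-w:v+w,u-w:u+w],None,fx=k,fy=k,interpolation=cv2.INTER_CUBIC)
    for yaw,col in((191.6,(255,0,255)),(189.6,(0,180,0))):
        im=im0 if n else 0
        a=np.radians(yaw);e=np.array([np.cos(a),np.sin(a)]);f=np.array([-e[1],e[0]])
        pt=lambda X:(proj(D[n],np.array(X))-[u-w,v-w]+.5)*k
        for s in(-15,0,15):
            q=[C+e*115+f*s,C+e*(190 if s==0 else 175)+f*s]
            cv2.polylines(im,[np.int32([pt([*x,10.]) for x in q])],False,col,1)
    ims.append(im0)
cv2.imwrite("pics/p0.png",np.hstack(ims))
E
```

```text
(no output)
```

View pics/p0.png

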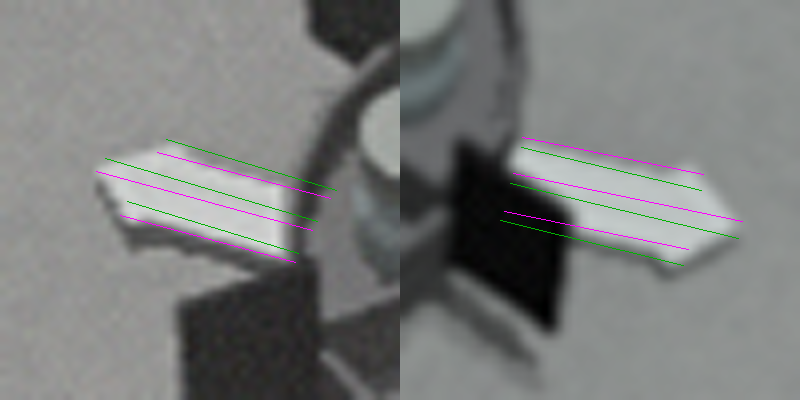

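Emit:
drive_tool(
  plan=[
    [[0.02, 0.01, -0.03], 0],
    [[0.02, 0.01, -0.03], 0],
    [[0.02, 0.01, -0.03], 0],
    [[0.02, 0.01, -0.03], 0],
    [[0, 0, 0], 0],
    [[0, 0, 0], 0],
  ],
)

```text
clock: 13.35
position: [387.9, 104.0, 350.0]
ee_rot: [0.94, 0.342, -0.001, 0.0]
contact_force: [-0.2, 1.0, 0.4]
gripper_width: -0.1
```

```bash
python3 - <<'E'
from h import *
D=grab("wrist")
cv2.imwrite("pics/w5.png",cv2.resize(D["wrist"]["image"][:260,:,::-1],None,fx=1.56,fy=1.56,interpolation=2))
np.savez("w5.npz",**D["wrist"])
E
```

```text
(no output)
```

View pics/w5.png

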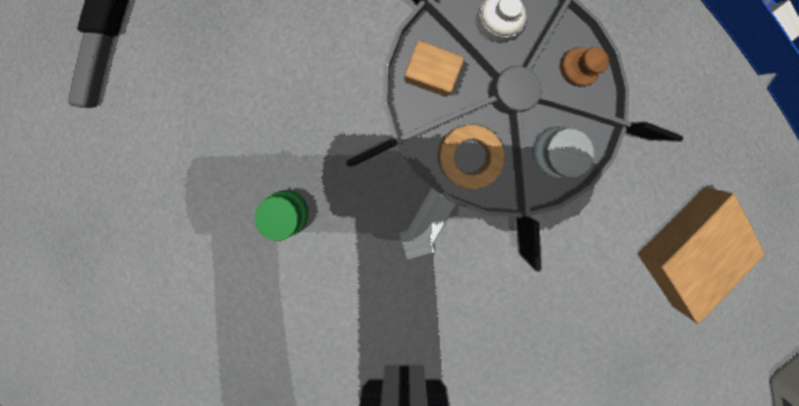

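```bash
cat > wr.py <<'E'
from h import *
def wproj(d,X):
    p=d["R"]@X+d["t"]; r=np.hypot(p[0],p[1]); th=np.arctan2(r,p[2])
    return np.array([d["K"][0,2]+d["K"][0,0]*th*p[0]/r, d["K"][1,2]+d["K"][1,1]*th*p[1]/r])
E
python3 - <<'E'
from wr import *
d=dict(np.load("w5.npz"))
u0,v0,w,h,k=245,0,160,175,3.4
im=cv2.convertScaleAbs(cv2.resize(d["image"][v0:v0+h,u0:u0+w,::-1],None,fx=k,fy=k,interpolation=cv2.INTER_CUBIC),alpha=1.6)
C=np.array([552.9,119.])
pt=lambda X:(wproj(d,np.array(X,float))-[u0,v0]+.5)*k
pl=lambda L,c:cv2.polylines(im,[np.int32([pt(x) for x in L])],False,c,1)
T=np.linspace(0,2*np.pi,70)
pl([[C[0]+115*np.cos(t),C[1]+115*np.sin(t),56] for t in T],(255,255,0))
a=np.radians(191.3);e=np.array([np.cos(a),np.sin(a)]);f=np.array([-e[1],e[0]])
for s,l in((-15,175),(0,190),(15,175)): pl([[*(C+e*r+f*s),10] for r in np.linspace(120,l,9)],(255,0,255))
a=np.radians(190);c=C+70*np.array([np.cos(a),np.sin(a)])
for rr in(16,29): pl([[c[0]+rr*np.cos(t),c[1]+rr*np.sin(t),61] for t in T],(0,255,0))
for kk in range(5):
    a=np.radians(227.5+72*kk); pl([[C[0]+r*np.cos(a),C[1]+r*np.sin(a),68] for r in(20,110)],(0,0,255)); pl([[C[0]+r*np.cos(a),C[1]+r*np.sin(a),94] for r in(117,157)],(0,0,255))
cv2.imwrite("pics/w5o.png",im)
E
```

```text
(no output)
```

View pics/w5o.png

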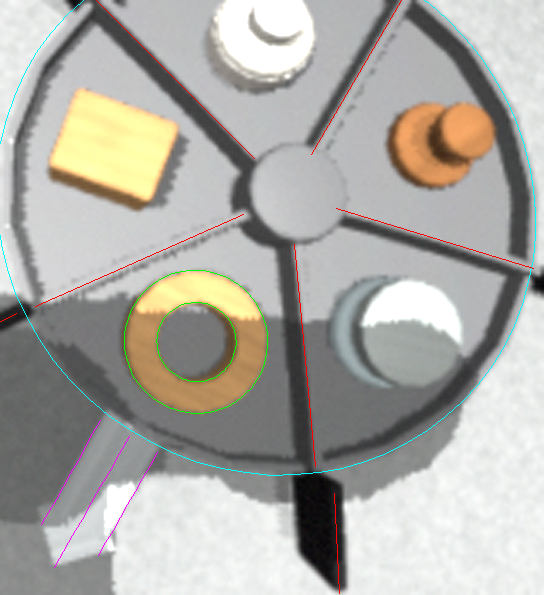

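```bash
python3 - <<'E'
from h import *
s=arm.read_state();print(s["clock"],s["position"],s["contact_force"],abs(s["joint_vel"]).max())
print(arm.job_done())
E
```

```text
13.4 [387.56352738 103.89042712 349.98259678] [0.23486366 0.88254515 0.45071925] 0.012277225585944565
the job is handed in; nothing more can be done
None
```

I turned the carousel about 62° counter-clockwise by pushing one black tab with the closed fingertips. The tape's bay now faces the front. I then backed the fingers off, lifted clear and handed the job in at 13.4 s, with the arm clear above the carousel (TCP at z = 350 mm).

**Alignment:** In the last scene, side and wrist pictures the tape's centre is at about 190.0° around the axis and the pointer at about 191.3°. That leaves about 1.3°, or 1.6 mm at the tape, which is only a little more than my measuring error of about 0.7°. I chose not to nudge it further. The tabs put the bay's centre at about 191.5°, so it lines up with the pointer.

**Goods and neighbours:** All five items are still sitting in their bays. The pen cup and the parcel look unmoved in the pictures. The contact force read after each move never exceeded about 3 N.

**Disagreements:** My readings of the tape in the scene and side pictures differed, by about 8° partway through and about 2° at the end. I settled the final figure by drawing the tape's outline over the pictures, and the final wrist view agreed with it. I also did not take a separate before-and-after picture just to confirm the carousel had stopped. The last views simply agree with each other.

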